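# Fetch the green blade insert from its safety case and fit it in the slicer

## Task

Fit the green julienne insert to the slicer: open only the bay with the green tag in the blade case - press its lid down at the thumb pad until the catches let go, without forcing it, and slide it fully back - then lift the insert out by its lug and lay it flat in the slicer's pocket, notch over the locating pin and lug outside the left rail. Leave the other two lids shut and do not shove the cups and the shaker about.

Things in the scene. Friction and masses are not known exactly. Their poses are not given: they have to be found in the camera images.
- insert_green: Green blade insert: plate 76 (own x) x 62 (y) x 8 mm with a steel comb blade on top, 70 g; origin under the plate's centre, z up. Notch in the middle of the +x edge, 12.4 mm wide, 14 deep. At the -x end a neck 14 wide, 8 thick leads to an upright grip lug at x -76 to -54, 14 wide (y), 28 mm tall: take its upper half across the 14 mm. Lies flat in its bay, lug to the case's front.
- case: Grey blade case, fixed: three bays in a row along y, centres at y +90 (left), 0 (mid), -90 mm (right). Origin on the table under the mid bay's centre; x away from the front, y left, z up. Inside a bay: 122 (x) x 84 (y), floor z 4, end walls 33 high. Lips on the dividers (top z 53.5) narrow the opening to 80 mm. Shut lids' tops: z 48. Label ledge in front, x -88 to -66, under 30 mm high; deck behind to x 106.
- tag_green: Green tag (18 x 62 mm, picture of thin strips) on the label ledge in front of the bay that holds the green insert; origin beneath the tag's centre. The bay's centre is 77.5 mm behind it along the case's x. The other bays have a yellow and a red tag and hold a yellow and a red insert; which bay has which tag changes.
- slicer: White flat mandoline slicer, fixed, 250 (own x, grey handle bar at the near end) x 96 mm; origin on the table under the centre of its insert pocket, z up. Pocket: 68 (x) x 81 mm (y, between the rails), a ledge 18.5 wide along each rail at z 30. Bed top z 38, rail tops z 46. The left (+y) rail, 7.5 thick, has a gap 22 mm wide at x 0 down to z 28 for the insert's neck.
- slicer_pin (a point): Rounded top of the slicer's locating pin, 9 mm in diameter, 12 mm above the ledges: at x 0, y -30, z 42 mm in the slicer's frame. When seated, the insert's origin is at x 0, y 0, z 30 mm of the slicer and its +x points along the slicer's -y: notch over the pin, lug upright outside the left rail.
- lid_left (a joint): Slide of the left bay's lid, m: 0 shut, 0.132 fully open (pushed away along the case's +x; it runs out over the deck behind the bays and stays where it is left; about 2 N of friction). Safety lid: it slides only while pressed down; once 15 mm open it stays down by itself.
- lid_mid (a joint): Slide of the middle bay's lid, m: 0 shut, 0.132 fully open (pushed away along the case's +x; it runs out over the deck behind the bays and stays where it is left; about 2 N of friction). Safety lid: it slides only while pressed down; once 15 mm open it stays down by itself.
- lid_right (a joint): Slide of the right bay's lid, m: 0 shut, 0.132 fully open (pushed away along the case's +x; it runs out over the deck behind the bays and stays where it is left; about 2 N of friction). Safety lid: it slides only while pressed down; once 15 mm open it stays down by itself.
- pad_left (a point): Centre of the thumb pad on the left lid, near its front; moves with it. Flat from 18 mm before to 15 mm behind this point, where a ridge 4.7 high, 50 wide stands across to push against. Pressing starts at 3 N, the catches let go at about 9 N. They are worn: the depth for that differs from lid to lid (2 to 8 mm) and must be felt. 1.5 mm deeper, at 10 to 13 N, is a hard stop.
- pad_mid (a point): Centre of the thumb pad on the middle lid, near its front; moves with it. Flat from 18 mm before to 15 mm behind this point, where a ridge 4.7 high, 50 wide stands across to push against. Pressing starts at 3 N, the catches let go at about 9 N. They are worn: the depth for that differs from lid to lid (2 to 8 mm) and must be felt. 1.5 mm deeper, at 10 to 13 N, is a hard stop.
- pad_right (a point): Centre of the thumb pad on the right lid, near its front; moves with it. Flat from 18 mm before to 15 mm behind this point, where a ridge 4.7 high, 50 wide stands across to push against. Pressing starts at 3 N, the catches let go at about 9 N. They are worn: the depth for that differs from lid to lid (2 to 8 mm) and must be felt. 1.5 mm deeper, at 10 to 13 N, is a hard stop.
- slot_left (a point): Fixed point on the label ledge in front of the left bay, where that bay's tag sits.
- slot_mid (a point): Fixed point on the label ledge in front of the middle bay, where that bay's tag sits.
- slot_right (a point): Fixed point on the label ledge in front of the right bay, where that bay's tag sits.
- cup_blue: Bystander: closed deli cup with a blue lid, 86x78x59 mm, origin under its centre.
- shaker: Bystander: salt shaker with a grey top, 44x44x90 mm, origin under its centre.
- cup_clear: Bystander: closed deli cup with a clear lid, 86x78x59 mm, origin under its centre.

How it is judged:
On the way, in this order (a step that is already met when the one before it is completed fails the run):
1. the lid of the bay with the green tag is slid open to at least 120 mm (((value of joint lid_left above 0.12 m and horizontal distance between tag_green and slot_left below 0.04 m) or (value of joint lid_mid above 0.12 m and horizontal distance between tag_green and slot_mid below 0.04 m) or (value of joint lid_right above 0.12 m and horizontal distance between tag_green and slot_right below 0.04 m))), for 0.2 s.
2. the green insert is lifted out, its underside more than 55 mm above the table (height (world z) of insert_green above 0.055 m), for 0.1 s.
At the end, for the whole second after the job is handed in: The green insert rests in the pocket on the ledges (within 2.5 mm), flat within 0.06 rad, centred within 3.5 mm along and 4 mm across the slicer, square within 0.12 rad, notch over the pin, lug at the left rail; its lid is open over 100 mm, the other two lids under 5 mm (z of insert_green in the frame of slicer between 0.0275 and 0.0325 m and x of insert_green in the frame of slicer between -0.0035 and 0.0035 m and y of insert_green in the frame of slicer between -0.004 and 0.004 m and angle between insert_green's own z axis and vertical below 0.06 rad and angle between the x axis of insert_green and the y axis of slicer, either way round below 0.12 rad and x of slicer_pin in the frame of insert_green above 0 m and linear speed of insert_green below 0.02 m/s and ((horizontal distance between tag_green and slot_left below 0.04 m and value of joint lid_left above 0.1 m) or (horizontal distance between tag_green and slot_left above 0.04 m and value of joint lid_left below 0.005 m)) and ((horizontal distance between tag_green and slot_mid below 0.04 m and value of joint lid_mid above 0.1 m) or (horizontal distance between tag_green and slot_mid above 0.04 m and value of joint lid_mid below 0.005 m)) and ((horizontal distance between tag_green and slot_right below 0.04 m and value of joint lid_right above 0.1 m) or (horizontal distance between tag_green and slot_right above 0.04 m and value of joint lid_right below 0.005 m))); the robot touches nothing.
It fails at once if a lid other than that of the green-tagged bay is slid open by more than 12 mm ((horizontal distance between tag_green and slot_left above 0.04 m and value of joint lid_left above 0.012 m) or (horizontal distance between tag_green and slot_mid above 0.04 m and value of joint lid_mid above 0.012 m) or (horizontal distance between tag_green and slot_right above 0.04 m and value of joint lid_right above 0.012 m)).
It fails at once if the case or a lid is forced: the fingers bear on it with more than 30 N (contact force between the fingers and case above 30 N).
It fails at once if a bystander is moved by more than 30 mm (distance of any of cup_blue, shaker, cup_clear from where it was at the start of the episode above 0.03 m).
It also fails if it takes over 56 s, if anything falls off the work surface, if the arm or the gripper's body presses on something with over 40 N, if the wrist force passes 120 N, or if a joint passes its speed limit or range.

## Robot

A 6-joint arm with a two-finger parallel gripper is mounted at the origin on a cart in front of the work surface, level with it; the furniture and walls round the work are solid. World frame = base frame: x ahead of the robot, y to its left, z up, the work surface at z = 0. Lengths are in m, angles in rad, forces in N, time in s.
With the tool pointing down it reaches from about 0.25 to 0.775 m from the base axis. Payload 4 kg.
Tool frame: the origin (TCP) lies midway between the tips of the shut fingers; the grasp point (between the pads) lies 19 mm behind it (robot.tcp_to_grasp is the distance from the TCP to the grasp point, in m); z points along the fingers, y is the line along which they close (so a half turn about z gives the same grasp; the last joint's range is limited). The gripper opens to 94 mm and grips with 3 to 60 N. Pads are 16 mm wide; open, the fingers measure 119 mm over their backs; the gripper's body (75 mm by 177 mm) begins 78 mm behind the grasp point.
Start: joints at [1.178, 0.087, 1.371, -0, 1.684, -0.103], TCP at [0.157, 0.527, 0.206] pointing down, gripper open.
Joint ranges: [-3.1, 3.1], [-0.76, 2.03], [0.27, 2.55], [-1.08, 4.22], [0.17, 2.65], [-2.57, 2.57]. Speed limits (rad/s): [2.79, 2.79, 3.14, 3.14, 3.14, 3.14].

## Interface

Orientations are given as [roll, pitch, yaw] about the fixed x, y, z axes, in that order (R = Rz(yaw) Ry(pitch) Rx(roll)).
In Python, from bench import robot, viewer gives the robot as it stands. The module is installed in compiled form; this text tells all that it offers.
- The arm moves only by the shell command python3 -m handwheel 'ROWS' [OPENING]. ROWS is JSON, a list of rows, each a list of 6 numbers: the shift along the tool's x, y, z in units of 0.2 m (1.0 is 0.2 m), then the turn, a rotation vector about the tool's x, y, z in units of 30 degrees (1.0 is 30 degrees). In form: [[x, y, z, wx, wy, wz], ...]. A call has 1 to 10 rows; each row is the pose to reach, as a shift and turn from the pose commanded when the call began, along the tool's axes at that moment; what a row does not reach only later rows make up. A row lasts 1/12 s, in which the tool goes at most 41.7 mm and 7.16 degrees, less where a joint would pass 70% of its speed; a pose out of reach is approached as far as the arm can. A call with a number of a shift or a turn outside -1 to 1 is refused whole. A call with a gripper value outside its range is refused whole. OPENING is the gripper's target within -1 to 1 (shut at 1, half-way at 0, fully open at -1), set as the call begins (- or left out, the last holds). The fingers move at their own pace and stop on an object; the grip force is fixed at half the most. Time passes only in rows, so rows that repeat a pose let the fingers close. It gives the time, the measured TCP pose, the force, the opening and the grip force at its end, in the units of the state.
- robot.get_obs(): the state, without advancing time (a new reading comes with each control period).
- viewer.snapshot(name): name is "side" or "top" or "wrist"; returns the picture (400x640x3 uint8, red, green, blue); there is no depth.
- viewer.calibration(name): a dict with "fx", "fy", "cx", "cy" (pixels), "k1" (the pictures are not rectified: a ray, as slopes to the right and down, at radius r is drawn at 1 + k1 r^2 times it, then the intrinsics apply), "R" (3x3) and "t" (3): a world point X has camera coordinates R X + t. Camera axes: x right, y down, z forward; pixel columns grow to the right and rows downward; lengths in m; the calibration is good to about 2 mm. A picture is of the moment at which its call begins: read the wrist's pose just before it. calibration takes no time and is no camera call; for the wrist camera it gives the pose at the moment of the call.
- robot.close_job(): hands the job in; it is judged then, once.
The state is a dict: "time": time; "joint_positions": joint angles; "qvel": joint speeds; "joint_torque": joint torques, N m; "tool_pos": TCP position; "ee_rot": TCP orientation; "wrist_force": force on the tool from outside, world axes, zero at the start; "wrist_torque": the same for the moment, N m; "width": finger opening in m; "finger_force": force on a finger pad.
Only numpy, scipy, OpenCV 4.12 (cv2) and the standard library are available. Lean on these libraries where they do the work, as an engineer would, in place of code of your own. Each camera call takes 0.05 s, during which the arm holds its last target. There are 200 camera calls.

## Working session

There is one attempt and no reset: what is moved stays moved. The work goes in short steps, Python scripts to look and compute and a shell command to move; the robot and the scene stay as the last step left them, time stands still between calls to the robot, and variables do not carry over. Pictures are saved under pics/ and viewed, at most 11 in all, crops included, and the job is handed in when it is done.

```bash
mkdir -p pics; cat > h.py <<'E'
import numpy as np, cv2
from bench import robot, viewer
from scipy.spatial.transform import Rotation as Ro
def ray(c,u,v):
    K=np.array([[c["fx"],0,c["cx"]],[0,c["fy"],c["cy"]],[0,0,1.]])
    xd=(u-c["cx"])/c["fx"]; yd=(v-c["cy"])/c["fy"]; x,y=xd,yd
    for _ in range(30):
        s=1+c["k1"]*(x*x+y*y); x,y=xd/s,yd/s
    R=np.array(c["R"]);t=np.array(c["t"])
    return -R.T@t, R.T@np.array([x,y,1])
def onz(c,u,v,z):
    o,d=ray(c,u,v); return o+d*(z-o[2])/d[2]
def proj(c,X):
    p=np.array(c["R"])@np.array(X)+np.array(c["t"]); x,y=p[:2]/p[2]; s=1+c["k1"]*(x*x+y*y)
    return c["fx"]*x*s+c["cx"],c["fy"]*y*s+c["cy"]
def rel(target,yaw=None):
    "rows units to go to world TCP target from the measured pose"
    o=robot.get_obs(); R=Ro.from_euler('xyz',o["ee_rot"])
    d=R.inv().apply(np.array(target)-o["tool_pos"])/0.2
    print("shift",d.round(3),"rpy",np.round(o["ee_rot"],3),"pos",np.round(o["tool_pos"],4))
def snap(name,f):
    c=viewer.calibration(name); im=viewer.snapshot(name); cv2.imwrite("pics/"+f,im[:,:,::-1]); return c,im
E
python3 - <<'E'
from h import *
import pickle
D={n:snap(n,n+"0.png") for n in("top","side","wrist")}
pickle.dump(D,open("d0.pkl","wb"))
im=[D[n][1] for n in("top","side")]
cv2.imwrite("pics/a.png",cv2.resize(np.vstack(im)[:,:,::-1],(480,600)))
o=robot.get_obs();print(o)
for n in D: print(n, -np.array(D[n][0]["R"]).T@D[n][0]["t"],D[n][0]["fx"])
E
```

```text
{'time': 0.15, 'joint_positions': array([ 1.17790849e+00,  8.78066717e-02,  1.37187146e+00, -1.19117048e-05,
        1.68360933e+00, -1.03154018e-01]), 'qvel': array([ 3.58178901e-04, -7.17400455e-04, -4.61494842e-03,  5.47441402e-06,
       -1.06497100e-03, -1.72585957e-04]), 'joint_torque': array([ 1.17127667e-03, -3.40642226e+01, -3.02793252e+01,  7.18034967e-02,
        3.05062649e-02, -9.49287914e-05]), 'tool_pos': array([0.15701111, 0.52668079, 0.20457942]), 'ee_rot': array([-3.13990563e+00, -1.62741137e-04,  2.85185737e+00]), 'wrist_force': array([ 0.08159024,  1.11113445, -0.61573815]), 'wrist_torque': array([ 0.03305581, -0.06920853, -0.04841031]), 'finger_force': 0.0, 'width': 0.09372927354792022}
top [ 0.29826969 -0.23949341  1.19282617] 505.23291996107304
side [0.4699709  0.65598113 0.87720586] 476.25738508959364
wrist [0.07686311 0.55123447 0.38315506] 321.6299315499156
```

View pics/top0.png

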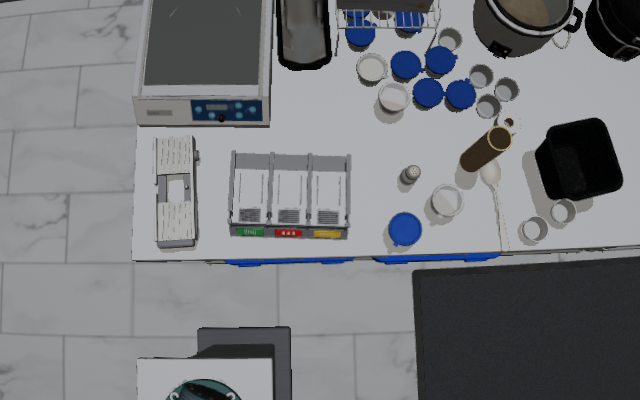

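View pics/side0.png

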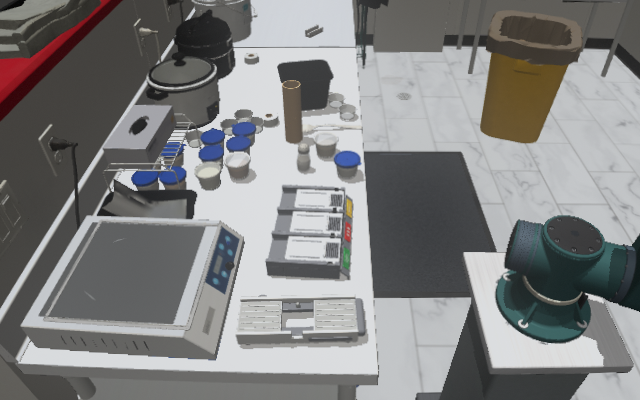

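The top view shows the green tag at about (250,232) in front of the left bay, red at (288,233) and yellow at (327,233). The slicer sits at about (176,190), with its handle at the bottom (177,242).

```bash
python3 - <<'E'
from h import *
import pickle
D=pickle.load(open("d0.pkl","rb")); c,im=D["top"]
hsv=cv2.cvtColor(im,cv2.COLOR_RGB2HSV)
roi=np.zeros(im.shape[:2],np.uint8); roi[222:242,230:350]=1
P={}
for n,lo,hi in(("g",50,80),("y",20,35),("r",0,8)):
    m=(cv2.inRange(hsv,(lo,120,80),(hi,255,255))>0)&(roi>0)
    k,l,s,ce=cv2.connectedComponentsWithStats(m.astype(np.uint8)); i=1+np.argmax(s[1:,4])
    r=cv2.minAreaRect(np.argwhere(l==i)[:,::-1].astype(np.float32)); u=r[0]
    P[n]=onz(c,*u,.030); print(n,u,s[i],P[n].round(4))
d=P["g"]-P["y"]; print("len",np.linalg.norm(d[:2]),"case yaw",np.arctan2(-d[0],d[1]))
# slicer
g=im[125:255,145:210]; 
big=cv2.resize(g,None,fx=4.4,fy=4.4,interpolation=cv2.INTER_CUBIC)
s=D["side"][1][285:360,225:380]; b2=cv2.resize(s,None,fx=3,fy=3,interpolation=cv2.INTER_CUBIC)
H=np.zeros((575,790,3),np.uint8); H[:big.shape[0],:big.shape[1]]=big; H[:b2.shape[0],300:300+b2.shape[1]]=b2
w=D["wrist"][1]; H[240:240+300,300:780]=cv2.resize(w,(480,300)); cv2.imwrite("pics/b.png",H[:,:,::-1])
E
```

```text
g (254.5, 232.0) [247 229  16   7  63] [ 0.4397 -0.1262  0.03  ]
y (327.0, 233.5) [314 230  27   8 180] [ 0.4323 -0.294   0.03  ]
r (287.99139404296875, 232.64654541015625) [275 229  27   8 151] [ 0.4364 -0.2038  0.03  ]
len 0.16789147359314338 case yaw -0.044213044815475375
```

View pics/b.png

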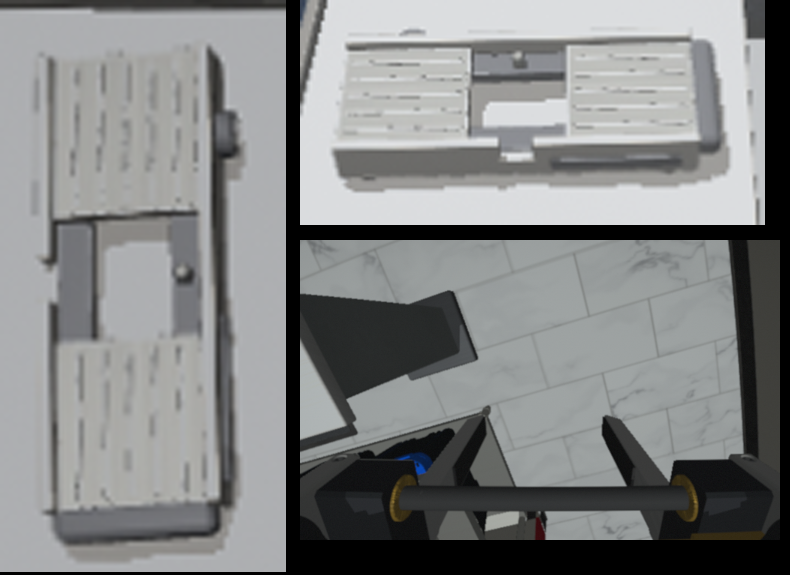

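```bash
python3 - <<'E'
from h import *
import pickle
D=pickle.load(open("d0.pkl","rb")); c,im=D["top"]
print("pin top",onz(c,186.6,186.8,.042).round(4))
cs,_=D["side"]; print("pin side",onz(cs,225+(518-300)/3,285+57/3,.042).round(4))
q=lambda x,y,z:onz(c,145+x/4.4,125+y/4.4,z)
a,b=q(205,52,.046),q(216,495,.046);print("R rail",a.round(4),b.round(4),np.arctan2((a-b)[1],(a-b)[0]))
a,b=q(40,60,.046),q(51,505,.046);print("L rail",a.round(4),b.round(4),np.arctan2((a-b)[1],(a-b)[0]))
cw,_=D["wrist"]; o=robot.get_obs(); R=Ro.from_euler('xyz',o["ee_rot"])
print("cam axes in tool",R.inv().apply(np.array(cw["R"])).round(3), R.inv().apply(-np.array(cw["R"]).T@cw["t"]-o["tool_pos"]))
rel([.45,.05,.26]); print(c["k1"],cw["k1"],cw["cx"],cw["cy"])
E
```

```text
pin top [0.5479 0.0319 0.042 ]
pin side [0.5474 0.0387 0.042 ]
R rail [0.6688 0.0222 0.046 ] [0.4279 0.0114 0.046 ] 0.04476265843737492
L rail [0.6672 0.1137 0.046 ] [0.4241 0.0992 0.046 ] 0.059459341770385955
cam axes in tool [[-0.001  1.     0.001]
 [-0.959 -0.    -0.283]
 [-0.283 -0.001  0.959]] [ 0.0838514   0.00033087 -0.17856281]
shift [-2.085 -1.866 -0.274] rpy [-3.14  -0.     2.852] pos [0.157  0.5267 0.2046]
-0.16318565671251167 -0.03562767819318835 324.8818980641438 199.8930891946449
```

```bash
python3 -m handwheel '[[-0.91,-0.7,-0.1,0,0,0],[-0.91,-0.7,-0.1,0,0,0],[-0.91,-0.7,-0.1,0,0,0],[-0.91,-0.7,-0.1,0,0,0],[-0.91,-0.7,-0.1,0,0,0],[-0.91,-0.7,-0.1,0,0,0],[-0.91,-0.7,-0.1,0,0,0]]'
python3 -m handwheel '[[-0.91,-0.7,-0.1,0,0,0],[-0.91,-0.7,-0.1,0,0,0],[-0.91,-0.7,-0.1,0,0,0],[-0.91,-0.7,-0.1,0,0,0],[-0.91,-0.7,-0.1,0,0,0],[-0.91,-0.7,-0.1,0,0,0],[-0.91,-0.7,-0.1,0,0,0]]'
python3 -m handwheel '[[-0.91,-0.7,0,0,0,-0.47],[-0.91,-0.7,0,0,0,-0.47],[-0.91,-0.7,0,0,0,-0.47],[-0.91,-0.7,0,0,0,-0.47],[-0.91,-0.7,0,0,0,-0.47],[-0.91,-0.7,0,0,0,-0.47],[-0.91,-0.7,0,0,0,-0.47]]' 1
python3 - <<'E'
from h import *
import pickle
d=snap("wrist","w1.png"); pickle.dump(d,open("d1.pkl","wb"))
E
```

```text
time: 0.73
tool_pos: [0.2938, 0.338, 0.226]
ee_rot: [-3.142, 0.002, 2.846]
wrist_force: [0.7, 0.7, -0.2]
width: 0.094
finger_force: 0.0
time: 1.32
tool_pos: [0.428, 0.1524, 0.2451]
ee_rot: [-3.141, 0.0, 2.847]
wrist_force: [-0.3, 1.2, -0.5]
width: 0.0941
finger_force: 0.0
time: 1.9
tool_pos: [0.5624, -0.0339, 0.2431]
ee_rot: [-3.141, -0.002, 3.094]
wrist_force: [-1.0, 0.2, 0.5]
width: 0.0507
finger_force: 0.0
```

View pics/w1.png

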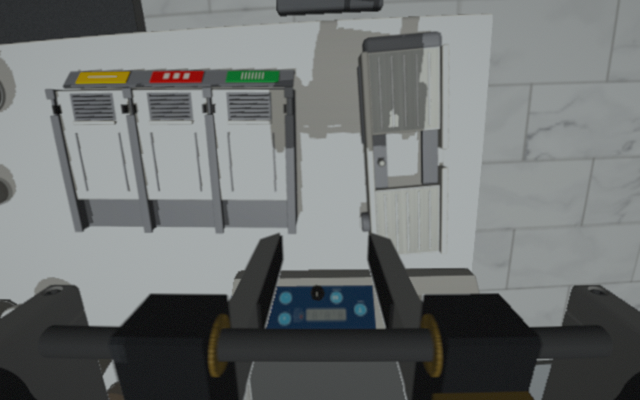

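The wrist view shows the green tag at (253,76), the left lid's ribbed pad at (250,106), the slicer pin at (380,161), the pocket around (405,157) and the rail gap at (441,156).

```bash
python3 - <<'E'
from h import *
import pickle
c,im=pickle.load(open("d1.pkl","rb"))
hsv=cv2.cvtColor(im,cv2.COLOR_RGB2HSV); P={}
for n,x0,lo,hi in(("g",222,45,85),("r",145,0,9),("y",70,18,35)):
    m=np.zeros(im.shape[:2],np.uint8); m[65:88,x0:x0+65]=(cv2.inRange(hsv,(lo,100,60),(hi,255,255)))[65:88,x0:x0+65]
    m=cv2.morphologyEx(m,cv2.MORPH_CLOSE,np.ones((7,7)))
    r=cv2.minAreaRect(cv2.findNonZero(m)); P[n]=onz(c,*r[0],.030); 
    bb=[onz(c,*p,.03) for p in cv2.boxPoints(r)]
    print(n,np.round(r[0],1),P[n].round(4),"size",[round(float(np.linalg.norm(bb[i]-bb[i+1])),4) for i in(0,1)])
d=P["g"]-P["y"]; yaw=np.arctan2(-d[0],d[1]); print("span",np.linalg.norm(d[:2]),"yaw",yaw)
for u,v in((229,94),(271,94),(231,121),(273,121),(250,106)): print("pad",u,v,onz(c,u,v,.048).round(4))
print("pin",onz(c,380,161,.042).round(4))
for u,v in((362,52),(370,250),(441,45),(441,250),(441,156)): print("rail",u,v,onz(c,u,v,.046).round(4))
H=np.hstack([cv2.resize(im[60:140,215:305],(450,400),interpolation=cv2.INTER_CUBIC),cv2.resize(im[110:210,350:455],(350,400),interpolation=cv2.INTER_CUBIC)])
cv2.imwrite("pics/c.png",H[:,:,::-1])
E
```

```text
g [252.   76.5] [ 0.442  -0.1116  0.03  ] size [0.0597, 0.012]
r [176.   76.5] [ 0.4369 -0.1998  0.03  ] size [0.0631, 0.0121]
y [102.  77.] [ 0.4318 -0.2877  0.03  ] size [0.065, 0.0134]
span 0.1763863729833351 yaw -0.057520522874135956
pad 229 94 [ 0.4606 -0.1354  0.048 ]
pad 271 94 [ 0.4631 -0.0887  0.048 ]
pad 231 121 [ 0.4899 -0.1368  0.048 ]
pad 273 121 [ 0.4924 -0.0891  0.048 ]
pad 250 106 [ 0.4747 -0.1134  0.048 ]
pin [0.545 0.033 0.042]
rail 362 52 [0.4244 0.0133 0.046 ]
rail 370 250 [0.6583 0.0196 0.046 ]
rail 441 45 [0.4208 0.0988 0.046 ]
rail 441 250 [0.6629 0.1108 0.046 ]
rail 441 156 [0.5417 0.1043 0.046 ]
```

View pics/c.png

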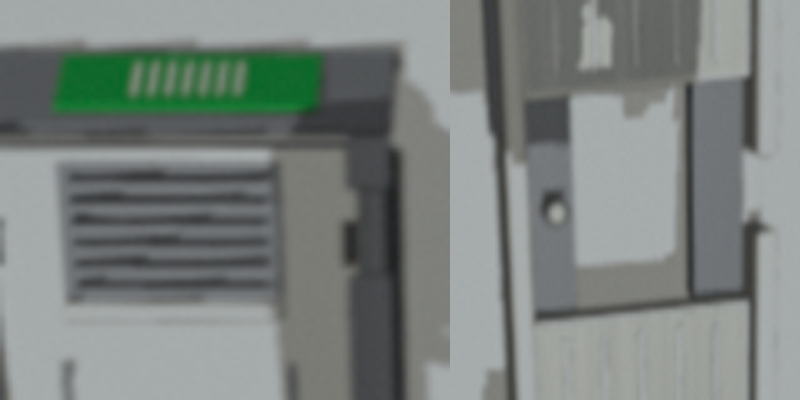

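```bash
python3 -m handwheel '[[0.42,-0.416,0.5,0,0,0.02],[0.42,-0.416,0.5,0,0,0.02],[0.42,-0.416,0.815,0,0,0.02],[0.42,-0.416,0.815,0,0,0.02],[0.42,-0.416,0.815,0,0,0.02],[0.42,-0.416,0.815,0,0,0.02],[0.42,-0.416,0.815,0,0,0.02],[0.42,-0.416,0.815,0,0,0.02]]' 1
python3 -m handwheel '[[0,0,0.05,0,0,0],[0,0,0.1,0,0,0],[0,0,0.13,0,0,0],[0,0,0.14,0,0,0],[0,0,0.14,0,0,0]]'
python3 - <<'E'
from h import *
rel([.475,-.113,.048]); print(robot.get_obs()["wrist_force"])
E
```

```text
time: 2.62
tool_pos: [0.4752, -0.1097, 0.0853]
ee_rot: [-3.141, 0.005, 3.089]
wrist_force: [0.4, 0.2, 0.7]
width: 0.0004
finger_force: 0.0
time: 3.03
tool_pos: [0.4727, -0.1106, 0.0538]
ee_rot: [3.141, -0.001, 3.088]
wrist_force: [-0.5, 0.0, 0.5]
width: 0.0003
finger_force: 0.0
shift [-0.012 -0.012  0.029] rpy [ 3.141e+00 -1.000e-03  3.088e+00] pos [ 0.4727 -0.1106  0.0538]
[-0.49820957  0.00559015  0.49722218]
```

```bash
for i in 1; do python3 -m handwheel '[[0,-0.01,0.01,0,0,0],[0,-0.01,0.02,0,0,0],[0,-0.01,0.025,0,0,0],[0,-0.01,0.025,0,0,0]]' | egrep 'pos|force'; done
python3 -m handwheel '[[0,0,0.005,0,0,0],[0,0,0.01,0,0,0],[0,0,0.01,0,0,0]]' | egrep 'pos|wrist_f'
python3 -m handwheel '[[0,0,0.005,0,0,0],[0,0,0.005,0,0,0]]' | egrep 'pos|wrist_f'
```

```text
tool_pos: [0.4726, -0.1129, 0.0493]
wrist_force: [-0.1, -0.8, 0.3]
finger_force: 0.0
tool_pos: [0.4729, -0.113, 0.0479]
wrist_force: [-2.1, 0.1, 2.3]
tool_pos: [0.473, -0.113, 0.0471]
wrist_force: [-1.2, 1.3, 4.5]
```

```bash
python3 -m handwheel '[[0,0,0.005,0,0,0],[0,0,0.005,0,0,0]]' | egrep 'pos|wrist_f'
python3 -m handwheel '[[0,0,0.005,0,0,0],[0,0,0.005,0,0,0]]' | egrep 'pos|wrist_f'
python3 -m handwheel '[[0,0,0.005,0,0,0],[0,0,0.005,0,0,0]]' | egrep 'pos|wrist_f'
```

```text
tool_pos: [0.4733, -0.113, 0.0465]
wrist_force: [-2.2, 0.3, 7.2]
tool_pos: [0.4737, -0.1131, 0.046]
wrist_force: [-1.3, 0.1, 8.3]
tool_pos: [0.4741, -0.1131, 0.0455]
wrist_force: [-2.3, 0.3, 9.3]
```

```bash
python3 -m handwheel '[[0,0,0.005,0,0,0],[0,0,0.005,0,0,0]]' | egrep 'pos|wrist_f'
python3 -m handwheel '[[-0.02,0,0,0,0,0],[-0.04,0,0,0,0,0],[-0.05,0,0,0,0,0],[-0.06,0,0,0,0,0],[-0.07,0,0,0,0,0],[-0.08,0,0,0,0,0]]' | egrep 'pos|wrist_f'
```

```text
tool_pos: [0.4745, -0.1131, 0.0449]
wrist_force: [-1.8, 1.5, 10.8]
tool_pos: [0.4906, -0.114, 0.0451]
wrist_force: [-2.2, 2.3, 11.7]
```

```bash
python3 -m handwheel '[[-0.015,0,0,0,0,0],[-0.03,0,0,0,0,0],[-0.045,0,0,0,0,0],[-0.06,0,0,0,0,0]]' | egrep 'pos|wrist_f'
python3 - <<'E'
from h import *
c,im=snap("wrist","w2.png")
cv2.imwrite("pics/w2c.png",im[100:400,150:550,::-1])
E
```

```text
tool_pos: [0.5026, -0.1146, 0.0451]
wrist_force: [-0.8, 1.2, 10.1]
```

View pics/w2c.png

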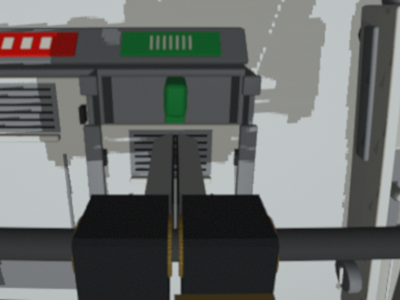

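The lid has slid about 27 mm and the green lug shows in the bay, at crop (175,98). I'll keep sliding.

```bash
python3 -m handwheel '[[-0.04,0,-0.006,0,0,0],[-0.08,0,-0.006,0,0,0],[-0.13,0,-0.006,0,0,0],[-0.18,0,-0.006,0,0,0],[-0.23,0,-0.006,0,0,0],[-0.28,0,-0.006,0,0,0],[-0.33,0,-0.006,0,0,0],[-0.37,0,-0.006,0,0,0],[-0.4,0,-0.006,0,0,0],[-0.41,0,-0.006,0,0,0]]' | egrep 'pos|wrist_f'
python3 -m handwheel '[[-0.02,0,0,0,0,0],[-0.04,0,0,0,0,0],[-0.05,0,0,0,0,0],[-0.05,0,0,0,0,0]]' | egrep 'pos|wrist_f'
```

```text
tool_pos: [0.5847, -0.119, 0.0459]
wrist_force: [-1.3, 1.3, 8.7]
tool_pos: [0.5945, -0.1196, 0.046]
wrist_force: [-0.4, 1.3, 8.9]
```

```bash
python3 -m handwheel '[[-0.02,0,0,0,0,0],[-0.04,0,0,0,0,0],[-0.05,0,0,0,0,0],[-0.05,0,0,0,0,0]]' | egrep 'pos|wrist_f'
python3 -m handwheel '[[-0.01,0,0,0,0,0],[-0.02,0,0,0,0,0],[-0.025,0,0,0,0,0],[-0.025,0,0,0,0,0]]' | egrep 'pos|wrist_f'
```

```text
tool_pos: [0.6044, -0.1201, 0.046]
wrist_force: [0.1, 0.3, 8.3]
tool_pos: [0.6058, -0.1202, 0.0451]
wrist_force: [-7.4, 0.0, 11.4]
```

```bash
python3 -m handwheel '[[0,0,-0.1,0,0,0],[0,0,-0.25,0,0,0],[0.2,0,-0.42,0,0,0],[0.38,0,-0.42,0,0,0],[0.38,0,-0.42,0,0,0],[0.38,0,-0.42,0,0,0]]' 0.2 | egrep 'pos|wrist_f|wid|time'
python3 - <<'E'
from h import *
c,im=snap("wrist","w3.png")
hsv=cv2.cvtColor(im,cv2.COLOR_RGB2HSV); m=cv2.inRange(hsv,(45,90,30),(85,255,255))
k,l,s,ce=cv2.connectedComponentsWithStats(m)
for i in range(1,k):
    if s[i,4]>60: print(s[i],ce[i].round(1), [onz(c,*ce[i],z).round(4) for z in(.012,.032)])
cv2.imwrite("pics/w3c.png",im[0:400,100:500,::-1])
E
```

```text
time: 7.67
tool_pos: [0.5303, -0.1158, 0.1279]
wrist_force: [-0.3, -0.3, -0.2]
width: 0.0361
[ 284   91   74   18 1065] [321.2  99.6] [array([ 0.4416, -0.1136,  0.012 ]), array([ 0.4419, -0.1134,  0.032 ])]
[ 291  128   66  117 3281] [319.8 195.6] [array([ 0.5289, -0.1201,  0.012 ]), array([ 0.5233, -0.1195,  0.032 ])]
```

View pics/w3c.png

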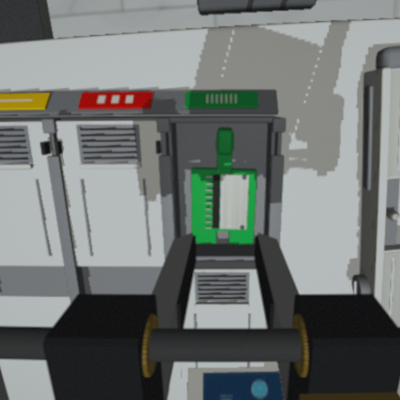

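The bay is open with the lid right back. The insert plate is at crop columns 191–257, rows 168–245, and the lug is at (225,140).

```bash
python3 - <<'E'
from h import *
c=viewer.calibration("wrist")
im=cv2.imread("pics/w3.png"); hsv=cv2.cvtColor(im,cv2.COLOR_BGR2HSV); m=cv2.inRange(hsv,(45,90,30),(85,255,255))
for r in (130,135,140,145,150,155,160,164,168,172,190,220,240):
    x=np.nonzero(m[r,270:370])[0]+270
    if len(x): print(r,x.min(),x.max(),len(x),onz(c,x.min(),r,.032 if r<152 else .012).round(4)[:2],onz(c,x.max()+1,r,.032 if r<152 else .012).round(4)[:2])
print(onz(c,325,128,.032),onz(c,325,168,.012),onz(c,325,245,.012)); rel([.473,-.1135,.06])
E
```

```text
130 318 331 14 [ 0.4675 -0.1177] [ 0.4681 -0.106 ]
135 317 333 17 [ 0.4715 -0.1188] [ 0.4723 -0.1046]
140 317 332 16 [ 0.4757 -0.1191] [ 0.4764 -0.1056]
145 317 332 16 [ 0.4799 -0.1193] [ 0.4806 -0.1058]
150 317 332 16 [ 0.4841 -0.1196] [ 0.4848 -0.106 ]
155 317 331 15 [ 0.4913 -0.1205] [ 0.4921 -0.1068]
160 317 331 15 [ 0.4959 -0.1208] [ 0.4967 -0.107 ]
164 317 331 15 [ 0.4996 -0.121 ] [ 0.5004 -0.1072]
168 292 331 40 [ 0.5021 -0.1444] [ 0.5041 -0.1074]
172 292 356 65 [ 0.5059 -0.1447] [ 0.5092 -0.0843]
190 291 355 23 [ 0.5231 -0.1471] [ 0.5264 -0.0858]
220 292 354 24 [ 0.5532 -0.1487] [ 0.5565 -0.0876]
240 294 353 49 [ 0.5743 -0.1485] [ 0.5775 -0.0891]
[ 0.46614228 -0.11180244  0.032     ] [ 0.50378849 -0.11386505  0.012     ] [ 0.58133664 -0.11813502  0.012     ]
shift [ 0.293 -0.003  0.337] rpy [3.141e+00 1.000e-03 3.087e+00] pos [ 0.5315 -0.116   0.1275]
```

```bash
python3 -m handwheel '[[0.15,0.004,0.1,0,0,0],[0.273,0.004,0.2,0,0,0],[0.273,0.004,0.3,0,0,0],[0.273,0.004,0.4,0,0,0],[0.273,0.004,0.47,0,0,0],[0.273,0.004,0.47,0,0,0]]' | egrep 'pos|wrist_f|wid'
python3 - <<'E'
from h import *
rel([.477,-.1122,.0095])
E
```

```text
tool_pos: [0.4754, -0.1114, 0.0293]
wrist_force: [-0.9, -0.2, 0.4]
width: 0.0376
shift [-0.009 -0.004  0.099] rpy [ 3.139 -0.007  3.087] pos [ 0.4754 -0.1114  0.0293]
```

```bash
python3 -m handwheel '[[-0.008,-0.004,0.04,0,0,0],[-0.008,-0.004,0.08,0,0,0],[-0.008,-0.004,0.1,0,0,0],[-0.008,-0.004,0.1,0,0,0]]' | egrep 'pos|wrist_f|rot'
python3 -m handwheel '[[0,0,0,0,0,0],[0,0,0,0,0,0],[0,0,0,0,0,0],[0,0,0,0,0,0],[0,0,0,0,0,0],[0,0,0,0,0,0]]' 1 | egrep 'pos|force|wid'
```

```text
tool_pos: [0.4786, -0.1131, 0.0128]
ee_rot: [3.141, -0.001, 3.088]
wrist_force: [0.4, 0.0, -0.0]
tool_pos: [0.4791, -0.1133, 0.0143]
wrist_force: [-0.2, 0.2, 1.7]
width: 0.0138
finger_force: 29.9
```

```bash
python3 -m handwheel '[[0,0,0,0,0,0],[0,0,0,0,0,0],[0,0,0.01,0,0,0],[0,0,0.02,0,0,0],[0,0,0.02,0,0,0]]' 0.4 | egrep 'pos|wrist_f|rot|wid'
python3 - <<'E'
from h import *
o=robot.get_obs(); print(o["tool_pos"],o["wrist_force"],o["time"])
E
```

```text
tool_pos: [0.4782, -0.113, 0.0089]
ee_rot: [3.141, -0.001, 3.087]
wrist_force: [0.3, -0.2, -0.3]
width: 0.0286
[ 0.47819408 -0.11300165  0.00891977] [ 0.25535411 -0.23566259 -0.28413613] 9.4667
```

Free at z 0.0089. I'll grip and lift.

```bash
python3 -m handwheel '[[0,0,0,0,0,0],[0,0,0,0,0,0],[0,0,0,0,0,0],[0,0,0,0,0,0],[0,0,0,0,0,0]]' 1 | egrep 'pos|force|wid'
python3 -m handwheel '[[0,0,-0.02,0,0,0],[0,0,-0.05,0,0,0],[0,0,-0.1,0,0,0],[0,0,-0.15,0,0,0],[0,0,-0.2,0,0,0],[0,0,-0.2,0,0,0]]' | egrep 'pos|force|wid|rot'
```

```text
tool_pos: [0.4787, -0.1132, 0.0096]
wrist_force: [0.7, -0.6, 0.2]
width: 0.0135
finger_force: 30.0
tool_pos: [0.4809, -0.1139, 0.0532]
ee_rot: [-3.14, 0.006, 3.087]
wrist_force: [0.7, -0.4, -0.3]
width: 0.0136
finger_force: 30.0
```

```bash
python3 -m handwheel '[[0,0,-0.2,0,0,0],[0,0,-0.4,0,0,0],[0,0,-0.45,0,0,0.25],[0,0,-0.45,0,0,0.5],[0,0,-0.45,0,0,0.75],[0,0,-0.45,0,0,1],[0,0,-0.45,0,0,1]]' | egrep 'pos|force|wid|rot'
python3 -m handwheel '[[0.05,0.1,0,0,0,0.23],[0.1,0.25,0,0,0,0.46],[0.15,0.4,0,0,0,0.69],[0.2,0.5,0,0,0,0.9],[0.2,0.584,0,0,0,1],[0.2,0.584,0,0,0,1]]' | egrep 'pos|force|wid|rot'
python3 - <<'E'
from h import *
rel([.5406,.126,.12])
E
```

```text
tool_pos: [0.4788, -0.1132, 0.14]
ee_rot: [3.141, 0.001, 2.561]
wrist_force: [-0.1, -0.1, -0.6]
width: 0.0136
finger_force: 30.0
tool_pos: [0.5098, 0.0092, 0.1397]
ee_rot: [3.14, -0.001, 2.045]
wrist_force: [0.9, 0.7, -0.8]
width: 0.0138
finger_force: 30.0
shift [0.449 0.404 0.099] rpy [ 3.140e+00 -1.000e-03  2.045e+00] pos [0.5098 0.0092 0.1397]
```

```bash
python3 -m handwheel '[[0.1,0.1,0,0,0,0.2],[0.2,0.2,0.05,0,0,0.4],[0.35,0.3,0.1,0,0,0.6],[0.449,0.404,0.1,0,0,0.815],[0.449,0.404,0.1,0,0,0.815],[0.449,0.404,0.1,0,0,0.815],[0.449,0.404,0.1,0,0,0.815]]' | egrep 'pos|force|wid|rot'
python3 - <<'E'
from h import *
import pickle
D={n:snap(n,n+"4.png") for n in("wrist","top","side")}
pickle.dump(D,open("d4.pkl","wb"))
w=D["wrist"][1][:,120:520]; t=cv2.resize(D["top"][1][125:255,130:230],(308,400),interpolation=cv2.INTER_CUBIC)
H=np.hstack([w,t]); cv2.imwrite("pics/e.png",H[:,:,::-1]); o=robot.get_obs(); print(o["tool_pos"],o["ee_rot"],o["time"])
E
```

```text
tool_pos: [0.5404, 0.122, 0.1197]
ee_rot: [-3.141, 0.001, 1.616]
wrist_force: [0.6, -0.5, -0.6]
width: 0.0137
finger_force: 30.0
[0.54047623 0.12168643 0.12007104] [3.14108263e+00 3.16127901e-04 1.61282566e+00] 12.2
```

View pics/e.png

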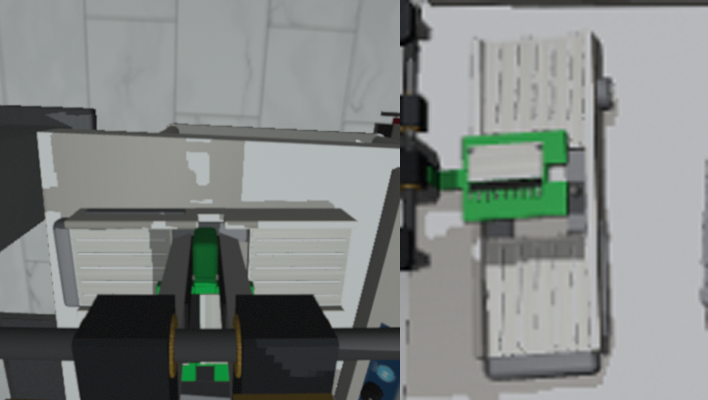

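The wrist view shows the insert held above the slicer, with the rail gap at crop (209,217) just ahead of the lug at (205,250). In the top view, the plate's notch lines up roughly with the pin.

```bash
python3 - <<'E'
from h import *
import pickle
D=pickle.load(open("d4.pkl","rb")); c,im=D["top"]; o=robot.get_obs()
hsv=cv2.cvtColor(im,cv2.COLOR_RGB2HSV); m=np.zeros((400,640),np.uint8); m[160:205,140:200]=cv2.inRange(hsv,(45,90,30),(85,255,255))[160:205,140:200]
m=cv2.morphologyEx(m,cv2.MORPH_CLOSE,np.ones((25,25))); m=cv2.morphologyEx(m,cv2.MORPH_OPEN,np.ones((11,11)))
r=cv2.minAreaRect(cv2.findNonZero(m)); b=[onz(c,*p,.1224) for p in cv2.boxPoints(r)]
print(r,"center",np.mean(b,0).round(4),"sides",[(round(float(np.linalg.norm(b[i+1]-b[i])),4),round(float(np.arctan2(*(b[i+1]-b[i])[[1,0]])),3)) for i in(0,1)])
T=o["tool_pos"];y=o["ee_rot"][2]; print("pred center",T[:2]-.0635*np.array([np.cos(y),np.sin(y)]))
cw,w=D["wrist"]; g=cv2.cvtColor(w,cv2.COLOR_RGB2GRAY)
for row in (213,216,218,220): print(row,g[row,300:360:2])
for p in((120+198,217),(120+221,217),(120+90,213),(120+345,216)): print(p,onz(cw,*p,.046).round(4))
c2=cv2.cvtColor(im,cv2.COLOR_RGB2GRAY)
cv2.imwrite("pics/f.png",cv2.resize(w[190:300,180:480],(800,293),interpolation=cv2.INTER_CUBIC)[:,:,::-1])
E
```

```text
((167.0, 181.5), (27.0, 34.0), 90.0) center [0.5436 0.0573 0.1224] sides [(0.0768, -1.599), (0.0605, -3.117)]
pred center [0.5431443 0.0582425]
213 [74 75 61 68 69 69 69 70 70 88 92 93 92 93 93 93 92 93 94 92 77 77 72 70
 70 69 69 69 68 68]
216 [ 69  69  70  70  70  69  69  70  71 145 183 184 184 183 184 183 184 184
 183 179 135 126  75  69  69  70  69  69  70  70]
218 [ 69  70  69  70  70  71  70  70  70 135 183 183 183 184 183 183 185 183
 184 179 137 126  71  68  69  70  70  69  70  70]
220 [ 81  81  81  81  81  81  81  81  83 129 176 178 177 176 177 178 178 178
 177 177 167 156  77  77  80  80  81  81  81  81]
(318, 217) [0.5339 0.1158 0.046 ]
(341, 217) [0.553  0.1167 0.046 ]
(210, 213) [0.4438 0.1152 0.046 ]
(465, 216) [0.6566 0.1221 0.046 ]
```

View pics/f.png

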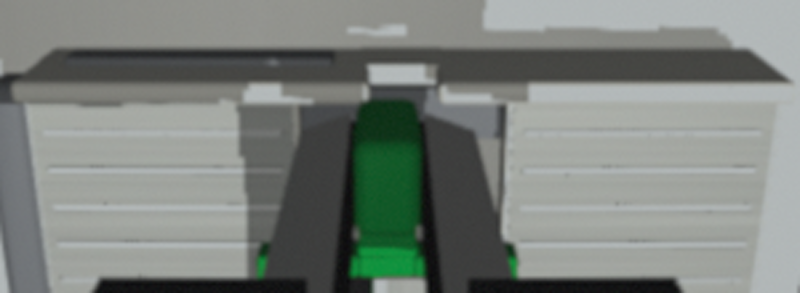

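```bash
python3 - <<'E'
from h import *
import pickle
D=pickle.load(open("d4.pkl","rb")); cw,w=D["wrist"]
f=lambda x,y,z:onz(cw,180+x/2.6667,190+y/2.6667,z)
a,b=f(13,84,.046),f(793,82,.046); th=np.arctan2(*(b-a)[[1,0]]); print(a,b,"yaw",th)
g=(f(368,80,.046)+f(438,80,.046))/2; print("gap",g, np.linalg.norm(f(368,80,.046)-f(438,80,.046)))
print("origin from gap",g-.048*np.array([-np.sin(.047),np.cos(.047),0]))
l,r=f(299,130,.038),f(505,130,.038); print("pocket",l,r,np.linalg.norm(l-r),(l+r)/2)
# top image: pin
c,im=D["top"]; z=cv2.resize(im[165:210,170:205],None,fx=8,fy=8,interpolation=cv2.INTER_CUBIC); 
gr=cv2.cvtColor(im,cv2.COLOR_RGB2GRAY); print(gr[178:196,178:196])
E
```

```text
[0.42202679 0.10664643 0.046     ] [0.66783272 0.11836239 0.046     ] yaw 0.047627386349088766
gap [0.54489665 0.1136441  0.046     ] 0.021893911613750868
origin from gap [0.54715182 0.0656971  0.046     ]
pocket [0.51189607 0.09172056 0.038     ] [0.57955384 0.09476267 0.038     ] 0.06772612684574933 [0.54572495 0.09324162 0.038     ]
[[ 49  52  60  63  60  50  99 123 123 124 124 127 165 184 172  83  60  73]
 [ 80 119 144 149 149 123 123 124 124 123 123 127 164 183 173  85  60  71]
 [124 174 184 184 183 149 126 123 123 123 123 127 163 184 172  88  60  65]
 [124 174 184 183 184 148 125 123 123 124 124 127 159 184 173  97  59  65]
 [126 175 184 184 184 155 126 123 124 124 124 125 149 184 173 101  55  65]
 [125 168 175 174 174 174 119 115 115 115 115 118 148 183 173 105  61  66]
 [116 120 120 115 113 113  57  68  71  69  71  81 147 184 174 108  61  66]
 [111 111 111 111 111 114  47  70  78  61  68  82 146 184 174 113  61  65]
 [111 111 111 111 110 115  43  96  98  67  47  80 146 184 175 120  60  66]
 [111 111 111 110 111 115  44  84  87  55  43  76 141 184 176 122  60  66]
 [111 111 110 111 111 114  47  64  58  49  53  77 124 184 176 125  61  64]
 [110 110 111 111 112 111  43  72  67  63  71  77 122 184 177 134  61  58]
 [112 111 112 112 111 111  41  71  71  72  72  76 120 184 181 153  61  59]
 [112 111 111 112 112 112  42  72  72  73  72  76 118 183 182 157  60  60]
 [112 111 111 112 112 113  44  71  72  72  72  77 124 184 183 160  61  60]
 [114 113 114 114 112 115  44  71  72  72  72  81 138 184 183 163  61  59]
 [101  99 103 101 100 104  55  92  93  93  92  97 137 184 183 165  61  60]
 [ 90  88  93  95  94  97  97 124 125 124 124 125 137 184 184 165  61  59]]
```

```bash
python3 - <<'E'
from h import *
rel([.5435,.1279,.0585])
E
```

```text
shift [0.031 0.016 0.308] rpy [3.141 0.    1.613] pos [0.5405 0.1217 0.1201]
```

```bash
python3 -m handwheel '[[0.031,0.016,0.08,0,0,-0.01],[0.031,0.016,0.16,0,0,-0.01],[0.031,0.016,0.24,0,0,-0.01],[0.031,0.016,0.3,0,0,-0.01],[0.031,0.016,0.308,0,0,-0.01],[0.031,0.016,0.308,0,0,-0.01]]' | egrep 'pos|wrist_f|rot'
python3 - <<'E'
from h import *
import pickle
D={n:snap(n,n+"5.png") for n in("wrist","top","side")}
pickle.dump(D,open("d5.pkl","wb"))
w=cv2.resize(D["wrist"][1][200:400,220:440],(440,400)); t=cv2.resize(D["top"][1][160:210,150:205],(352,320),interpolation=cv2.INTER_CUBIC)
s=cv2.resize(D["side"][1][285:350,270:350],(352,280),interpolation=cv2.INTER_CUBIC)
H=np.zeros((600,792,3),np.uint8);H[:400,:440]=w;H[:320,440:]=t;H[320:600,440:]=s; cv2.imwrite("pics/g.png",H[:,:,::-1]); o=robot.get_obs(); print(o["tool_pos"],o["ee_rot"],o["wrist_force"])
E
```

```text
tool_pos: [0.5427, 0.1287, 0.0573]
ee_rot: [-3.14, 0.0, 1.618]
wrist_force: [0.4, -1.3, -0.9]
[0.54429408 0.12935384 0.0594358 ] [ 3.13921278e+00 -2.91884365e-04  1.61850963e+00] [ 0.28372564  0.16764537 -0.06838786]
```

View pics/g.png

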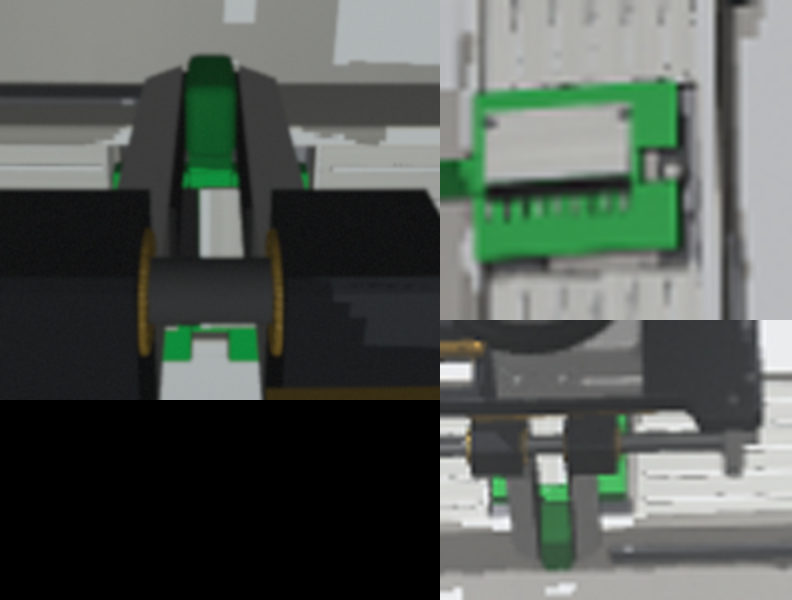

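In the top crop the notch spans rows 148–186 at the plate's right edge (col 680), and the pin's bright top is at (672,170), nearly centred. I'll quantify the offset with the same camera.

```bash
python3 - <<'E'
from h import *
import pickle
D=pickle.load(open("d5.pkl","rb")); c,im=D["top"]; o=robot.get_obs()
hsv=cv2.cvtColor(im,cv2.COLOR_RGB2HSV); f=lambda x,y,z:onz(c,150+x/6.4,160+y/6.4,z)
pin=f(232,170,.042); zt=o["tool_pos"][2]+.0024
edge=f(240,167,zt); le=f(35,172,zt); print("pin",pin,"edge",edge,"left",le,"len",np.linalg.norm(edge-le))
th=.0476; ex=np.array([np.sin(th),-np.cos(th),0]); sx=np.array([np.cos(th),np.sin(th),0])
print("pin from edge along insert x (want -8mm):",(pin-edge)@ex," lateral slicer x (pin-notch):",(pin-edge)@sx)
mid=(edge+le)/2; print("plate centre",mid,"slicer origin by pin",pin-.03*ex, "delta",((pin-.03*ex)-mid).round(4))
rel([.5435,.1279,.0585])
E
```

```text
pin [0.54852919 0.03279627 0.042     ] edge [0.54524797 0.02519855 0.0618358 ] left [0.54528852 0.1007999  0.0618358 ] len 0.07560136229204698
pin from edge along insert x (want -8mm): -0.007432991310024242  lateral slicer x (pin-notch): 0.003639021246504999
plate centre [0.54526824 0.06299922 0.0618358 ] slicer origin by pin [0.54710173 0.06276229 0.042     ] delta [ 0.0018 -0.0002 -0.0198]
shift [-0.007 -0.004  0.005] rpy [ 3.139 -0.     1.619] pos [0.5443 0.1294 0.0594]
```

```bash
python3 - <<'E'
from h import *
import pickle
c,im0=pickle.load(open("d0.pkl","rb"))["top"]; c5,im5=pickle.load(open("d5.pkl","rb"))["top"]; o=robot.get_obs()
g=cv2.cvtColor(im0,cv2.COLOR_RGB2GRAY).astype(float)
for col in(160,162,164,184,188): print(col,g[168:206,col].astype(int))
def cross(a,x0,lv):
    return [x0+i+(lv-a[i])/(a[i+1]-a[i]) for i in range(len(a)-1) if (a[i]-lv)*(a[i+1]-lv)<0]
G=(im5[...,1].astype(float)-im5[...,0])  # greenness
zt=o["tool_pos"][2]+.0024
for col in(158,162,166,170,174,178,182,184,186):
    r=cross(G[165:208,col],165,45)
    if len(r)>1: a,b=onz(c5,col,r[0],zt),onz(c5,col,r[-1],zt); print(col,np.round(r,2),a[:2].round(4),b[:2].round(4),"mid",((a+b)/2)[:2].round(4),(a-b)[0].round(4))
for row in(176,179,182,191,194,197):
    r=cross(G[row,148:195],148,45); 
    if len(r)>1: a,b=onz(c5,r[0],row,zt),onz(c5,r[-1],row,zt); print("row",row,np.round(r,2),"midy",((a+b)/2)[:2].round(4),(a-b)[1].round(4))
E
```

```text
160 [169 169 170 169 170 170 129  60 115 115 114 115 115 116 116 116 116 116
 116 116 116 116 115 115 115 116 115 116 116 117 116 116 116 116 137 163
 168 168]
162 [172 157 171 173 166 170  76  65 116 115 116 115 116 116 116 116 116 116
 117 117 116 116 117 116 117 116 117 116 117 117 117 117 117 117 145 170
 169 164]
164 [165 166 166 166 167 171  59  64 114 118 119 118 118 119 119 118 118 118
 118 118 119 119 118 119 119 119 120 118 118 117 117 117 117 117 145 170
 165 165]
184 [170 170 169 167 141  51 115 118 116 117 117 117 119 119 119 123 122 118
 101 102 134 136 135 134 135 133 134 135 135 137 141 140 129 137 168 168
 168 168]
188 [166 165 164 136 138  62 117 117 117 117 117 117 118 118 117 118 118 109
  68  50  57  88 118 118 118 118 118 118 118 118 119 118 131 157 170 170
 170 170]
158 [173.7  177.1  191.02 200.32] [0.5765 0.0959] [0.5135 0.0937] mid [0.545  0.0948] 0.063
162 [173.45 176.7  191.06 199.63] [0.5768 0.0863] [0.5149 0.0843] mid [0.5459 0.0853] 0.062
166 [173.38 176.47 190.55 199.52] [0.5767 0.0768] [0.5149 0.0749] mid [0.5458 0.0759] 0.0618
170 [173.1  176.24 190.
[... 265 characters left out ...]
57 187.93 198.45] [0.5783 0.0389] [0.5166 0.0374] mid [0.5474 0.0382] 0.0617
184 [172.18 182.59 187.68 198.48] [0.5785 0.0342] [0.5164 0.0327] mid [0.5474 0.0335] 0.0621
186 [172.22 182.58 187.48 198.47] [0.5782 0.0295] [0.5163 0.0281] mid [0.5473 0.0288] 0.0619
row 176 [154.69 172.5  179.15 186.67] midy [0.5702 0.0656] 0.0759
row 179 [154.68 156.39 179.2  186.66] midy [0.5631 0.0655] 0.0758
row 182 [154.66 156.5  179.3  186.62] midy [0.5559 0.0653] 0.0757
row 191 [154.57 156.72 158.2  159.1  160.78 161.83 163.52 164.61 165.33 167.76
 168.09 177.81 178.48 186.78] midy [0.5347 0.0646] 0.076
row 194 [154.67 186.89] midy [0.5276 0.0642] 0.0759
row 197 [154.81 186.92] midy [0.5206 0.0638] 0.0755
```

```bash
python3 - <<'E'
from h import *
import pickle
c,im0=pickle.load(open("d0.pkl","rb"))["top"]
for col,f,n in((160,174.1,202.0),(162,173.5,202.0),(164,173.45,202.0),(188,172.2,200.6)):
    a,b=onz(c,col,f,.038),onz(c,col,n,.038); print(col,a[:2],b[:2],"mid",(a+b)[:2]/2,(a-b)[0])
g=cv2.cvtColor(im0,cv2.COLOR_RGB2GRAY).astype(int)
for r in(178,182,194,198): print(r,g[r,150:170],g[r,180:200])
print(g[180:192,182:194])
E
```

```text
160 [0.58125343 0.0980321 ] [0.51388805 0.09581324] mid [0.54757074 0.09692267] 0.06736537585016866
162 [0.58258563 0.09320757] [0.51378038 0.09099205] mid [0.54818301 0.09209981] 0.06880524666915488
164 [0.58257448 0.08834039] [0.51367276 0.08617644] mid [0.54812362 0.08725841] 0.06890172837011821
188 [0.58405348 0.03036393] [0.51571321 0.02885287] mid [0.54988334 0.0296084 ] 0.06834026288477224
178 [174 174 175 175 175 175 103  56 122 117 114 116 116 116 119 125  70 135
 135 136] [136 135 136 112 117 117 117 118 117 121 157 175 164  78  57  69 124 175
 175 175]
182 [175 175 174 173 172 172  98  56 123 116 116 116 116 116 119 119  73 135
 148 175] [175 175 175 147 119 118 117 117 117 119 141 175 165  95  52  62 116 175
 175 176]
194 [174 174 174 174 175 174  95  76 110 115 115 116 117 117 120 119  58 133
 175 175] [174 175 174 175 134 118 118 117 118 118 131 175 174 156  57  55  90 151
 175 175]
198 [175 174 175 175 175 174  97  57 102 116 116 117 117 117 117 106  58 127
 166 175] [175 175 175 175 141 118 118 118 119 116 104 174 175 157  63  76  75 123
 175 176]
[[175 141 119 117 117 118 118 121 155 175 164  84]
 [175 141 119 117 117 117 118 120 152 175 165  92]
 [175 147 119 118 117 117 117 119 141 175 165  95]
 [175 175 123 117 117 118 118 119 141 174 165  99]
 [175 175 122 113 118 113 118 120 141 175 166 103]
 [175 174 118 114 134 101 109 119 139 175 165 108]
 [175 175 101 152 161 107  68 115 139 175 166 113]
 [175 175 102 120 126  73  50 105 134 175 167 116]
 [175 175 134  67  59  46  57 117 118 174 167 119]
 [175 174 136  87  81  78  88 117 116 175 169 127]
 [175 175 135 118 117 118 118 117 114 174 172 146]
 [175 174 134 119 118 118 118 116 112 175 173 149]]
```

```bash
python3 - <<'E'
from h import *
import pickle
c,_=pickle.load(open("d0.pkl","rb"))["top"]
for r,l,n in((178,155.85,189.7),(182,155.8,190.2),(194,155.75,190.4)):
    a,b=onz(c,l,r,.046),onz(c,n,r,.046); print(r,"mid",((a+b)/2)[:2],(a-b)[1])
E
```

```text
178 mid [0.56904836 0.06475926] 0.08129915594939902
182 mid [0.55940146 0.06394233] 0.08247389769018376
194 mid [0.53068713 0.06296727] 0.08267110302163005
```

```bash
python3 -m handwheel '[[-0.0065,0.009,0,0,0,0],[-0.0065,0.009,0.02,0,0,0],[-0.0065,0.009,0.04,0,0,0],[-0.0065,0.009,0.06,0,0,0],[-0.0065,0.009,0.075,0,0,0],[-0.0065,0.009,0.075,0,0,0]]' | egrep 'pos|wrist_f|rot'
python3 -m handwheel '[[0,0,0.01,0,0,0],[0,0,0.02,0,0,0],[0,0,0.025,0,0,0],[0,0,0.025,0,0,0]]' | egrep 'pos|wrist_f|rot'
```

```text
tool_pos: [0.5444, 0.1282, 0.0418]
ee_rot: [-3.139, 0.0, 1.619]
wrist_force: [0.6, -0.7, -0.8]
tool_pos: [0.545, 0.1282, 0.0378]
ee_rot: [-3.141, -0.0, 1.619]
wrist_force: [-0.2, 0.6, -0.8]
```

```bash
python3 -m handwheel '[[0,0.004,0.005,0,0,0],[0,0.004,0.01,0,0,0],[0,0.004,0.01,0,0,0],[0,0.004,0.01,0,0,0]]' | egrep 'pos|wrist_f|rot'
python3 -m handwheel '[[0,0,0.005,0,0,0],[0,0,0.005,0,0,0],[0,0,0.005,0,0,0]]' | egrep 'pos|wrist_f|rot'
```

```text
tool_pos: [0.546, 0.1283, 0.036]
ee_rot: [-3.142, -0.0, 1.619]
wrist_force: [-0.4, 0.4, -0.6]
tool_pos: [0.5463, 0.1283, 0.0356]
ee_rot: [3.141, -0.0, 1.619]
wrist_force: [-0.4, -0.1, 2.4]
```

```bash
python3 -m handwheel '[[0,0,0,0,0,0],[0,0,0,0,0,0],[0,0,0,0,0,0],[0,0,0,0,0,0]]' 0.4 | egrep 'pos|wrist_f|wid'
python3 -m handwheel '[[0,0,-0.05,0,0,0],[0,0,-0.15,0,0,0],[0,0,-0.3,0,0,0],[0.3,0,-0.5,0,0,0],[0.6,0,-0.6,0,0,0],[0.8,0,-0.6,0,0,0],[0.8,0,-0.6,0,0,0],[0.8,0,-0.6,0,0,0]]' | egrep 'pos|wrist_f|wid|time'
python3 - <<'E'
from h import *
c,im=snap("top","t6.png"); cs,s=snap("side","s6.png")
z=.038
def cross(a,x0,lv): return [x0+i+(lv-a[i])/(a[i+1]-a[i]) for i in range(len(a)-1) if (a[i]-lv)*(a[i+1]-lv)<0]
G=im[...,1].astype(float)-im[...,0]
for col in(162,166,170,174,178,182,184):
    r=cross(G[165:208,col],165,45)
    if len(r)>1: a,b=onz(c,col,r[0],z),onz(c,col,r[-1],z); print(col,((a+b)/2)[:2].round(4),(a-b)[0].round(4))
for row in(176,179,194,197):
    r=cross(G[row,145:195],145,45)
    if len(r)>1: a,b=onz(c,r[0],row,z),onz(c,r[-1],row,z); print("row",row,((a+b)/2)[:2].round(4),(a-b)[1].round(4))
H=np.hstack([cv2.resize(im[150:250,145:255],(440,400),interpolation=cv2.INTER_CUBIC),cv2.resize(s[270:350,265:335],(350,400),interpolation=cv2.INTER_CUBIC)])
cv2.imwrite("pics/z.png",H[:,:,::-1])
E
```

```text
tool_pos: [0.546, 0.1283, 0.0349]
wrist_force: [-0.7, 0.0, 0.0]
width: 0.028
time: 15.27
tool_pos: [0.5382, 0.2945, 0.1584]
wrist_force: [-0.5, 0.7, 0.5]
width: 0.0283
162 [0.5487 0.0921] 0.0624
166 [0.5486 0.0824] 0.0627
170 [0.5493 0.0728] 0.0612
174 [0.5498 0.0632] 0.0614
178 [0.5502 0.0536] 0.0623
182 [0.5503 0.044 ] 0.0627
184 [0.5506 0.0392] 0.062
row 176 [0.5758 0.0662] 0.0756
row 179 [0.5685 0.0657] 0.076
row 194 [0.5323 0.0639] 0.0769
row 197 [0.5251 0.0635] 0.0764
```

View pics/z.png

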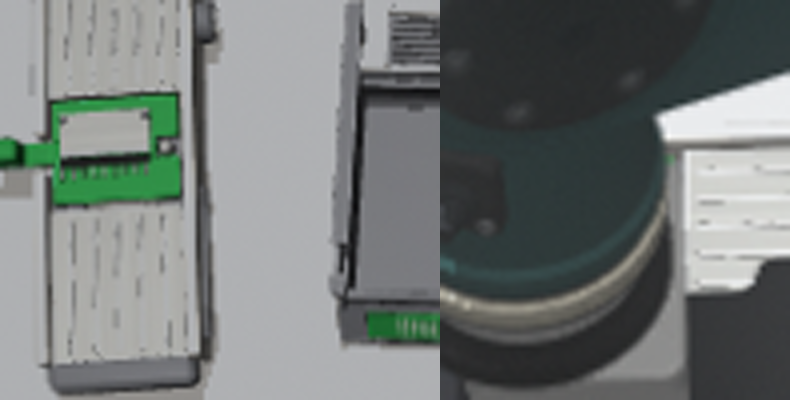

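The insert is seated: the pin is in the notch at crop (167,146), the neck is through the left rail gap, and the plate centre is about 1 mm from the pocket centre. The bay is open. I'm handing in.

```bash
python3 -c "
from bench import robot
print(robot.close_job())"
```

```text
the job is handed in; nothing more can be done
None
```

The green insert is in the slicer's pocket, notch over the pin and lug outside the left rail; its lid is fully back, the other two lids and the cups and shaker were not touched, and the job was handed in at about 15 s (no verdict was returned).

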